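# Index a filter wheel to the red stud

## Task

Reset the filter wheel of the opened instrument: pull its black spring knob up out of the parking slot, swing the wheel until the orange pointer on its far rim stands at the red stud, and feel gently for the notch there (the studs are stuck on only roughly, several mm out) until the plunger drops fully home. Never force the plunger against the brass ring, leave the loose things around it alone, and let go of the knob at the end.

Things in the scene. Friction and masses are not known exactly. Their poses are not given: they have to be found in the camera images.
- indexer: Black opened chassis, 300 x 360 mm, fixed, with a grey drum (flange top 30 mm up) and on it an aluminium wheel 156 mm across, top face 61 mm, centre cap 71 mm above the bench. Origin: on the bench under the axle; z up; +x points to the middle of the studs, -x to the middle of the knob's travel. 100 mm to +x and 140 mm to -y of the axle, a grey metal box 55 mm high.
- knob (a point): Centre of the black cylindrical knob (22 mm across, 26 mm high, green top) of the spring plunger, 95 mm above the bench when home; 21 mm free under it, round a 10 mm stem on a 16 mm bush 7 mm high. 58 mm from the axle, exactly opposite the pointer. It swings with the wheel about the axle and is its handle: 1 to 3 N turn it. It does not spin by itself.
- plunger (a joint): Height of the plunger above home (m): 0 fully home, 0.015 pulled up to its stop. A spring pushes it down with 5 N (home) to 8 N (up). Its 8 mm foot starts in a wide parking slot of the brass ring; above 0.010 it is clear of the ring, at 0.010 it rests on it, and over a notch it drops to 0 by itself. One notch per stud, 9.5 mm wide: it drops only within about 0.7 mm of true.
- notch_ring: Fixed brass ring with the notches, hidden under the near side of the wheel, 30 to 44 mm above the bench, 48 to 68 mm from the axle. Its origin is that of the indexer and does not tell where the notches are. Delicate: the plunger must never press on it, down or sideways, with over 30 N.
- pointer (a point): Tip of the orange pointer on the far rim of the wheel, 83 mm from the axle, 50 mm above the bench, directly opposite the knob. Turns with the wheel (the wheel turns at most 0.88 rad either way from the middle).
- red_stud: Red upright stud, 8 mm across, 26 mm high, fixed on the drum's flange about 94 mm from the axle, in one of four places about 0.42 and 0.80 rad either side of the indexer's +x. Origin: centre of its foot. Stuck on by eye: the true notch lies up to 8 mm, measured along the rim and to either side, from where the pointer faces the stud (the next notch is over 30 mm off).
- blue_stud: Blue stud, otherwise the same.
- yellow_stud: Yellow stud, otherwise the same.
- white_stud: White stud, otherwise the same.
- lens_ring: Loose black lens ring, 42 mm across, 12 mm high, on the chassis; leave alone. Origin under its centre.
- brass_cap: Loose brass cap, 30 mm across, 26 mm high, on the chassis; leave alone. Origin under its centre.
- screwdriver: Screwdriver, 180 mm, lying on the bench; leave alone.
- tape_reel: Ochre tape reel, 90 mm across, 24 mm high, on the bench; leave alone.
- adapter: Black adapter block, 75 x 35 x 28 mm, on the bench; leave alone.
- solvent: Closed amber bottle, 130 mm high, on the bench; leave alone.
- parts_tray: Blue parts tray, 110 x 80 x 25 mm, on the bench; leave alone.

How it is judged:
By the outcome, as a careful person would: the job done as asked, in the order asked, and still so for the second after the job is handed in, with the robot touching nothing.
It also fails if it takes over 51 s, if anything falls off the work surface, if the arm or the gripper's body presses on something with over 40 N, if the wrist force passes 120 N, or if a joint passes its speed limit or range.

## Robot

A 6-joint arm with a two-finger parallel gripper is mounted at the origin on the work surface. World frame = base frame: x ahead of the robot, y to its left, z up, the work surface at z = 0. Lengths are in m, angles in rad, forces in N, time in s.
With the tool pointing down it reaches from about 0.25 to 0.775 m from the base axis. Payload 4 kg.
Tool frame: the origin (TCP) lies where the fingers leave the gripper's body, on its centre line; the fingertips stand 97 mm ahead of it and the grasp point (between the pads) lies 78 mm ahead of it; z points along the fingers, y is the line along which they close (so a half turn about z gives the same grasp; the last joint's range is limited). The gripper opens to 94 mm and grips with 3 to 60 N. Pads are 16 mm wide; open, the fingers measure 119 mm over their backs; the gripper's body (75 mm by 177 mm) begins 78 mm behind the grasp point.
Start: joints at [1.211, 0.087, 1.371, -0, 1.684, -0.103], TCP at [0.14, 0.532, 0.303] pointing down, gripper open.
Joint ranges: [-3.1, 3.1], [-0.76, 2.03], [0.27, 2.55], [-1.08, 4.22], [0.17, 2.65], [-2.57, 2.57]. Speed limits (rad/s): [2.79, 2.79, 3.14, 3.14, 3.14, 3.14].

## Interface

Orientations are given as [roll, pitch, yaw] about the fixed x, y, z axes, in that order (R = Rz(yaw) Ry(pitch) Rx(roll)).
In Python, from bench import robot, eyes gives the robot as it stands. The module is installed in compiled form; this text tells all that it offers.
- The arm moves only by the tool carry_out, never from a script. Its argument "deltas" is a list of rows, each an object of numbers: "dx", "dy", "dz": the shift along the tool's x, y, z each as a share of 0.02 m, from -1 to 1; "wx", "wy", "wz": the turn, a rotation vector about the tool's x, y, z each as a share of 0.12 rad, from -1 to 1; "gripper": the closure in counts, from 0 (fully open) to 255 (shut). In form: [{"dx": .., "dy": .., "dz": .., "wx": .., "wy": .., "wz": .., "gripper": ..}, ...]. A call has 1 to 20 rows; each row shifts and turns the commanded pose from where the row before left it, along the tool's axes as they then stand; what a row does not reach is not made up. A row lasts 1/12 s, in which the tool goes at most 41.7 mm and 7.16 degrees, less where a joint would pass 70% of its speed; a pose out of reach is approached as far as the arm can. A call with a number of a shift or a turn outside -1 to 1 is refused whole. A call with a gripper value outside its range is refused whole. The fingers move at their own pace and stop on an object; the grip force is fixed at half the most. Time passes only in rows, so rows that do not move let the fingers close. It gives the time, the measured TCP pose, the force, the opening and the grip force at its end, in the units of the state.
- robot.get_obs(): the state, without advancing time (a new reading comes with each control period).
- eyes.snapshot(name): name is "side" or "top"; returns the picture (420x560x3 uint8, red, green, blue); there is no depth.
- eyes.get_calibration(name): a dict with "fovy" (degrees; the focal length in pixels is half the picture's height over the tangent of half this angle, whatever the lens; pixels are square), "cx", "cy" (the principal point, pixels), "R" (3x3) and "t" (3): a world point X has camera coordinates R X + t. Camera axes: x right, y down, z forward; pixel columns grow to the right and rows downward; lengths in m; the calibration is good to about 2 mm. A picture is of the moment at which its call begins. get_calibration takes no time and is no camera call.
- robot.close_job(): hands the job in; it is judged then, once.
The state is a dict: "time": time; "joint_positions": joint angles; "qvel": joint speeds; "joint_torque": joint torques, N m; "tool_pos": TCP position; "ee_rot": TCP orientation; "wrist_force": force on the tool from outside, world axes, zero at the start; "wrist_torque": the same for the moment, N m; "width": finger opening in m; "finger_force": force on a finger pad.
Only numpy, scipy, OpenCV 4.12 (cv2) and the standard library are available. Lean on these libraries where they do the work, as an engineer would, in place of code of your own. Each camera call takes 0.05 s, during which the arm holds its last target. There are 200 camera calls.

## Working session

There is one attempt and no reset: what is moved stays moved. The work goes in short steps, Python scripts to look and compute and a tool call to move; the robot and the scene stay as the last step left them, time stands still between calls to the robot, and variables do not carry over. Pictures are saved under pics/ and viewed, at most 10 in all, crops included, and the job is handed in when it is done.

Besides the shell and the picture viewer there is one more tool, called after "Call:" as a command line: name --argument value ..., lists and objects as JSON in quotes. carry_out: Moves the arm, as the interface text tells. Shift numbers are shares of 0.02 m and turn numbers shares of 0.12 rad, none past 1 either way. Its arguments: {"type":"object","properties":{"deltas":{"type":"array","items":{"type":"object","properties":{"dx":{"type":"number"},"dy":{"type":"number"},"dz":{"type":"number"},"wx":{"type":"number"},"wy":{"type":"number"},"wz":{"type":"number"},"gripper":{"type":"number"}}}}},"required":["deltas"]}

```bash
mkdir -p pics; python3 - <<'E'
from bench import robot, eyes
import cv2
for n in("top","side"):
    cv2.imwrite(f"pics/{n}0.png",eyes.snapshot(n)[:,:,::-1]); print(eyes.get_calibration(n))
print(robot.get_obs())
E
```

```text
{'fovy': 57.619729106676736, 'cx': 281.98554829278174, 'cy': 213.9794415337045, 'R': array([[-0.00169386, -0.99999206,  0.00360753],
       [-0.98783714,  0.00111234, -0.15548811],
       [ 0.15548287, -0.00382703, -0.98783118]]), 't': array([0.00427163, 0.56397298, 1.09505378])}
{'fovy': 46.192744139283306, 'cx': 280.8564381334664, 'cy': 210.30284475073503, 'R': array([[-0.9904522 , -0.13729975, -0.01237801],
       [-0.06072951,  0.51516547, -0.85493653],
       [ 0.1237593 , -0.84602206, -0.51858492]]), 't': array([0.55276473, 0.09005319, 1.3855209 ])}
{'time': 0.1, 'joint_positions': array([ 1.21086634e+00,  8.79169636e-02,  1.37207897e+00,  6.16264054e-06,
        1.68360025e+00, -1.03105785e-01]), 'qvel': array([-3.89498512e-04,  3.60761914e-04, -4.56459986e-03,  9.23038355e-04,
       -3.85372965e-04, -4.92112847e-05]), 'joint_torque': array([ 2.28993333e-03, -3.41252625e+01, -3.03300977e+01,  7.19894283e-02,
        3.04994301e-02, -9.61536557e-05]), 'tool_pos': array([0.13960821, 0.53168441, 0.30161367]), 'ee_rot': array([-3.13960039e+00, -2.12302103e-04,  2.88476893e+00]), 'wrist_force': array([0.81129227, 0.12447267, 0.14980621]), 'wrist_torque': array([ 0.02164183, -0.02971841,  0.02525046]), 'finger_force': 0.0, 'width': 0.09388083278535746}
```

View pics/top0.png

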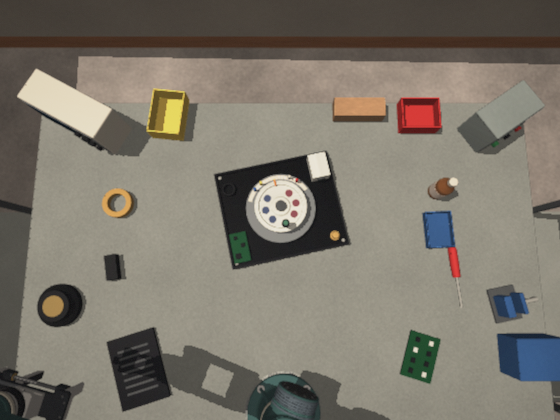

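View pics/side0.png

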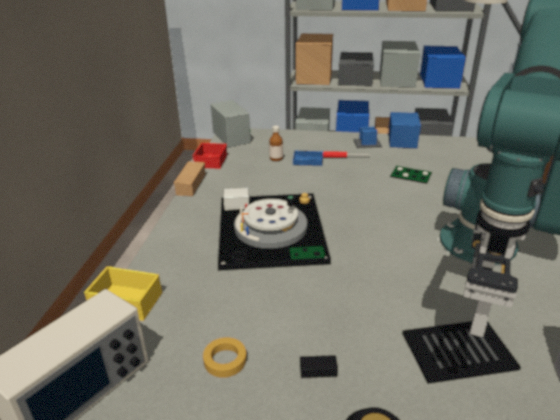

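The top view shows the chassis around (282,210), with the wheel centre at about (281,206) and the green-topped knob near (286,223). The side view has the wheel at about (270,215). I'll zoom in on both.

```bash
python3 - <<'E'
import cv2,numpy as np
a=cv2.imread("pics/top0.png")[165:255,230:330]; b=cv2.imread("pics/side0.png")[180:255,225:325]
a=cv2.resize(a,None,fx=6,fy=6,interpolation=cv2.INTER_CUBIC)
b=cv2.resize(b,None,fx=6,fy=6,interpolation=cv2.INTER_CUBIC)
cv2.imwrite("pics/ca.png",a);cv2.imwrite("pics/cb.png",b)
E
```

```text
(no output)
```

View pics/ca.png

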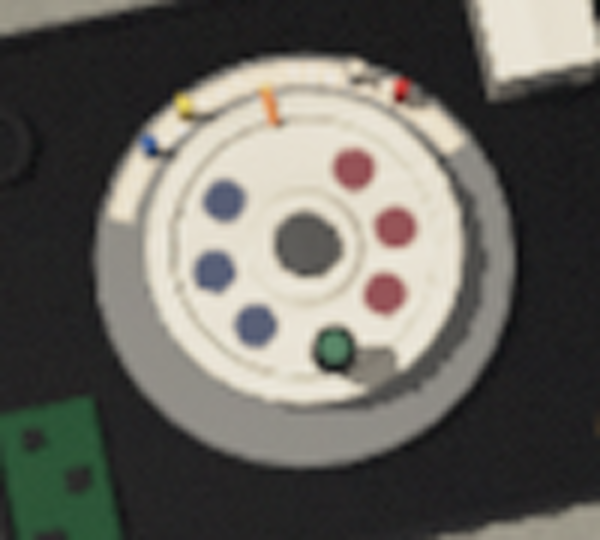

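View pics/cb.png

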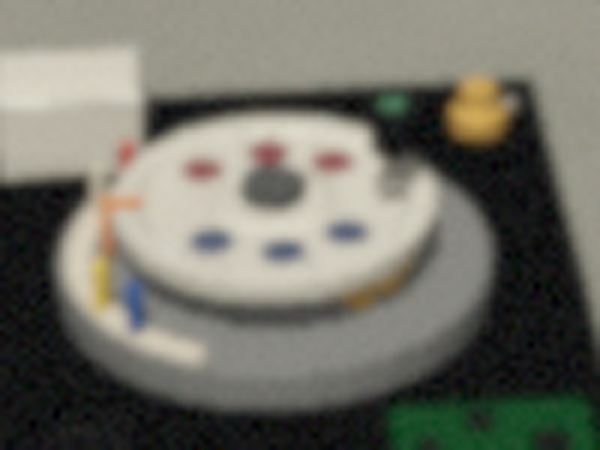

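The top crop shows the cap at (308,244), the green knob top at (334,349) and the pointer tip at (266,89). The studs are red (402,88), white (355,70), yellow (184,102) and blue (149,143). In the side crop the knob top is at (392,103) and the cap at (274,187).

```bash
cat > h.py <<'E'
from bench import robot, eyes
import numpy as np, cv2
def px2w(n,u,v,z):
    c=eyes.get_calibration(n);f=210/np.tan(np.radians(c['fovy']/2));R=np.array(c['R']);t=np.array(c['t'])
    o=-R.T@t; d=R.T@np.array([(u-c['cx'])/f,(v-c['cy'])/f,1]); return o+d*(z-o[2])/d[2]
E
python3 - <<'E'
from h import *
T=lambda u,v,z:px2w("top",230+(u+.5)/6-.5,165+(v+.5)/6-.5,z)
S=lambda u,v,z:px2w("side",225+(u+.5)/6-.5,180+(v+.5)/6-.5,z)
A=T(308,244,.071);print(A,S(274,187,.071))
for n,u,v,z in[("knob",334,349,.108),("ptr",266,89,.05),("red",402,88,.056),("white",355,70,.056),("yel",184,102,.056),("blue",149,143,.056)]:
    P=T(u,v,z);d=P-A;print(n,P.round(4),np.hypot(*d[:2]).round(4),np.arctan2(d[1],d[0]).round(3))
print(S(392,103,.108))
# knob circle check: wheel disc outline from top crop
print(T(305,86,.061),T(305,403,.061),T(144,244,.061),T(465,244,.061), T(306,56,.03),T(306,467,.03),T(95,260,.03),T(517,260,.03))
E
```

```text
[0.58557555 0.00665983 0.071     ] [0.58582559 0.01456536 0.071     ]
knob [ 0.529  -0.0054  0.108 ] 0.0578 -2.932
ptr [0.6684 0.0276 0.05  ] 0.0854 0.248
red [ 0.6674 -0.0404  0.056 ] 0.0943 -0.522
white [ 0.6766 -0.017   0.056 ] 0.0941 -0.254
yel [0.6603 0.0684 0.056 ] 0.0969 0.69
blue [0.6394 0.0856 0.056 ] 0.0955 0.973
[ 0.53177979 -0.00778328  0.108     ]
[0.66715706 0.00803956 0.061     ] [0.50884614 0.00820658 0.061     ] [0.5874686  0.08723895 0.061     ] [ 0.58730432 -0.0705405   0.061     ] [0.69077057 0.00751673 0.03      ] [0.48025155 0.00775311 0.03      ] [0.58490322 0.11409519 0.03      ] [ 0.58467592 -0.09889555  0.03      ]
```

Call:
carry_out --deltas '[{"dx": -0.5,"dy": -0.4},{"dx": -0.95,"dy": -0.78},{"dx": -0.95,"dy": -0.78},{"dx": -0.95,"dy": -0.78},{"dx": -0.95,"dy": -0.78},{"dx": -0.95,"dy": -0.78},{"dx": -0.95,"dy": -0.78},{"dx": -0.95,"dy": -0.78},{"dx": -0.95,"dy": -0.78},{"dx": -0.95,"dy": -0.78},{"dx": -0.95,"dy": -0.78},{"dx": -0.95,"dy": -0.78},{"dx": -0.95,"dy": -0.78},{"dx": -0.95,"dy": -0.78},{"dx": -0.95,"dy": -0.78},{"dx": -0.95,"dy": -0.78},{"dx": -0.95,"dy": -0.78},{"dx": -0.95,"dy": -0.78},{"dx": -0.95,"dy": -0.78},{"dx": -0.95,"dy": -0.78}]'

```text
invalid input
```

Call:
carry_out --deltas '[{"dx": -0.5,"dy": -0.4,"dz": 0,"wx": 0,"wy": 0,"wz": 0,"gripper": 0}]'

```text
time: 0.18
tool_pos: [0.1466, 0.5221, 0.3016]
ee_rot: [-3.14, -0.001, 2.887]
wrist_force: [-0.9, 0.2, 0.4]
width: 0.094
finger_force: 0.0
```

Call:
carry_out --deltas '[{"dx": -0.97,"dy": -0.795,"dz": 0,"wx": 0,"wy": 0,"wz": 0,"gripper": 0},{"dx": -0.97,"dy": -0.795,"dz": 0,"wx": 0,"wy": 0,"wz": 0,"gripper": 0},{"dx": -0.97,"dy": -0.795,"dz": 0,"wx": 0,"wy": 0,"wz": 0,"gripper": 0},{"dx": -0.97,"dy": -0.795,"dz": 0,"wx": 0,"wy": 0,"wz": 0,"gripper": 0},{"dx": -0.97,"dy": -0.795,"dz": 0,"wx": 0,"wy": 0,"wz": 0,"gripper": 0},{"dx": -0.97,"dy": -0.795,"dz": 0,"wx": 0,"wy": 0,"wz": 0,"gripper": 0},{"dx": -0.97,"dy": -0.795,"dz": 0,"wx": 0,"wy": 0,"wz": 0,"gripper": 0},{"dx": -0.97,"dy": -0.795,"dz": 0,"wx": 0,"wy": 0,"wz": 0,"gripper": 0},{"dx": -0.97,"dy": -0.795,"dz": 0,"wx": 0,"wy": 0,"wz": 0,"gripper": 0},{"dx": -0.97,"dy": -0.795,"dz": 0,"wx": 0,"wy": 0,"wz": 0,"gripper": 0},{"dx": -0.97,"dy": -0.795,"dz": 0,"wx": 0,"wy": 0,"wz": 0,"gripper": 0},{"dx": -0.97,"dy": -0.795,"dz": 0,"wx": 0,"wy": 0,"wz": 0,"gripper": 0},{"dx": -0.97,"dy": -0.795,"dz": 0,"wx": 0,"wy": 0,"wz": 0,"gripper": 0},{"dx": -0.97,"dy": -0.795,"dz": 0,"wx": 0,"wy": 0,"wz": 0,"gripper": 0},{"dx": -0.97,"dy": -0.795,"dz": 0,"wx": 0,"wy": 0,"wz": 0,"gripper": 0},{"dx": -0.97,"dy": -0.795,"dz": 0,"wx": 0,"wy": 0,"wz": 0,"gripper": 0},{"dx": -0.97,"dy": -0.795,"dz": 0,"wx": 0,"wy": 0,"wz": 0,"gripper": 0},{"dx": -0.97,"dy": -0.795,"dz": 0,"wx": 0,"wy": 0,"wz": 0,"gripper": 0},{"dx": -0.97,"dy": -0.795,"dz": 0,"wx": 0,"wy": 0,"wz": 0,"gripper": 0},{"dx": -0.97,"dy": -0.795,"dz": 0,"wx": 0,"wy": 0,"wz": 0,"gripper": 0}]'

```text
time: 1.85
tool_pos: [0.4419, 0.1137, 0.3024]
ee_rot: [-3.141, -0.0, 2.884]
wrist_force: [0.0, 0.7, -0.1]
width: 0.0938
finger_force: 0.0
```

Call:
carry_out --deltas '[{"dx": -0.96,"dy": -0.78,"dz": 0,"wx": 0,"wy": 0,"wz": 0,"gripper": 0},{"dx": -0.96,"dy": -0.78,"dz": 0,"wx": 0,"wy": 0,"wz": 0,"gripper": 0},{"dx": -0.96,"dy": -0.78,"dz": 0,"wx": 0,"wy": 0,"wz": 0,"gripper": 0},{"dx": -0.96,"dy": -0.78,"dz": 0,"wx": 0,"wy": 0,"wz": 0,"gripper": 0},{"dx": -0.96,"dy": -0.78,"dz": 0,"wx": 0,"wy": 0,"wz": 0,"gripper": 0},{"dx": -0.96,"dy": -0.78,"dz": 0,"wx": 0,"wy": 0,"wz": 0,"gripper": 0},{"dx": 0,"dy": 0,"dz": 0.87,"wx": 0,"wy": 0,"wz": -0.81,"gripper": 60},{"dx": 0,"dy": 0,"dz": 0.87,"wx": 0,"wy": 0,"wz": -0.81,"gripper": 120},{"dx": 0,"dy": 0,"dz": 0.87,"wx": 0,"wy": 0,"wz": -0.81,"gripper": 120},{"dx": 0,"dy": 0,"dz": 0.87,"wx": 0,"wy": 0,"wz": -0.81,"gripper": 120},{"dx": 0,"dy": 0,"dz": 0.87,"wx": 0,"wy": 0,"wz": -0.81,"gripper": 120},{"dx": 0,"dy": 0,"dz": 0,"wx": 0,"wy": 0,"wz": 0,"gripper": 120}]'

```text
time: 2.85
tool_pos: [0.527, -0.0047, 0.2112]
ee_rot: [3.139, -0.008, -2.911]
wrist_force: [-0.6, 0.3, 0.5]
width: 0.0575
finger_force: 0.0
```

```bash
python3 - <<'E'
from h import *
a=eyes.snapshot("top")[165:255,230:330,::-1];b=eyes.snapshot("side")[150:240,235:335,::-1]
cv2.imwrite("pics/c2.png",np.hstack([cv2.resize(i,(400,360),interpolation=cv2.INTER_CUBIC) for i in (a,b)]))
E
```

```text
(no output)
```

View pics/c2.png

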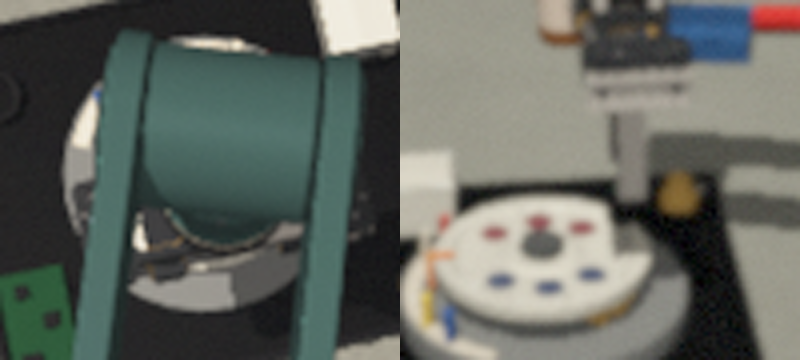

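The top view is blocked by the arm. The side crop shows the open fingers at about (630,160), standing right over the knob. I'll correct by about 3 mm and descend.

Call:
carry_out --deltas '[{"dx": -0.12,"dy": -0.1,"dz": 0.0,"wx": 0,"wy": 0,"wz": 0,"gripper": 120},{"dx": 0,"dy": 0,"dz": 0.5,"wx": 0,"wy": 0,"wz": 0,"gripper": 120},{"dx": 0,"dy": 0,"dz": 0.5,"wx": 0,"wy": 0,"wz": 0,"gripper": 120},{"dx": 0,"dy": 0,"dz": 0.5,"wx": 0,"wy": 0,"wz": 0,"gripper": 120},{"dx": 0,"dy": 0,"dz": 0.45,"wx": 0,"wy": 0,"wz": 0,"gripper": 120},{"dx": 0,"dy": 0,"dz": 0,"wx": 0,"wy": 0,"wz": 0,"gripper": 120},{"dx": 0,"dy": 0,"dz": 0,"wx": 0,"wy": 0,"wz": 0,"gripper": 150}]'

```text
time: 3.53
tool_pos: [0.5317, -0.0055, 0.1754]
ee_rot: [3.141, -0.002, -2.912]
wrist_force: [1.4, -0.2, 0.1]
width: 0.0458
finger_force: 0.0
```

Call:
carry_out --deltas '[{"dx": 0.08,"dy": 0,"dz": 0.15,"wx": 0,"wy": 0,"wz": 0,"gripper": 165},{"dx": 0,"dy": 0,"dz": 0,"wx": 0,"wy": 0,"wz": 0,"gripper": 180},{"dx": 0,"dy": 0,"dz": 0,"wx": 0,"wy": 0,"wz": 0,"gripper": 187},{"dx": 0,"dy": 0,"dz": 0,"wx": 0,"wy": 0,"wz": 0,"gripper": 187}]'

```text
time: 3.87
tool_pos: [0.5309, -0.006, 0.1741]
ee_rot: [-3.141, 0.001, -2.912]
wrist_force: [-0.5, 0.8, -0.5]
width: 0.0256
finger_force: 0.0
```

Call:
carry_out --deltas '[{"dx": 0,"dy": 0,"dz": 0,"wx": 0,"wy": 0,"wz": 0,"gripper": 192},{"dx": 0,"dy": 0,"dz": 0,"wx": 0,"wy": 0,"wz": 0,"gripper": 196},{"dx": 0,"dy": 0,"dz": 0,"wx": 0,"wy": 0,"wz": 0,"gripper": 215},{"dx": 0,"dy": 0,"dz": 0,"wx": 0,"wy": 0,"wz": 0,"gripper": 215}]'

```text
time: 4.2
tool_pos: [0.531, -0.0062, 0.1741]
ee_rot: [-3.141, 0.001, -2.912]
wrist_force: [0.2, -1.3, 1.3]
width: 0.0213
finger_force: 30.0
```

Call:
carry_out --deltas '[{"dx": 0,"dy": 0,"dz": -0.15,"wx": 0,"wy": 0,"wz": 0,"gripper": 215},{"dx": 0,"dy": 0,"dz": -0.15,"wx": 0,"wy": 0,"wz": 0,"gripper": 215},{"dx": 0,"dy": 0,"dz": -0.15,"wx": 0,"wy": 0,"wz": 0,"gripper": 215},{"dx": 0,"dy": 0,"dz": -0.17,"wx": 0,"wy": 0,"wz": 0,"gripper": 215},{"dx": 0,"dy": 0,"dz": 0,"wx": 0,"wy": 0,"wz": 0,"gripper": 215},{"dx": 0,"dy": 0,"dz": 0,"wx": 0,"wy": 0,"wz": 0,"gripper": 215}]'

```text
time: 4.7
tool_pos: [0.5308, -0.006, 0.1858]
ee_rot: [-3.142, 0.0, -2.912]
wrist_force: [3.7, -1.9, -7.0]
width: 0.0215
finger_force: 30.0
```

Call:
carry_out --deltas '[{"dx": 0,"dy": 0,"dz": -0.04,"wx": 0,"wy": 0,"wz": 0,"gripper": 215},{"dx": -0.0023,"dy": 0.116,"dz": 0,"wx": 0,"wy": 0,"wz": 0.333,"gripper": 215},{"dx": -0.0023,"dy": 0.116,"dz": 0,"wx": 0,"wy": 0,"wz": 0.333,"gripper": 215},{"dx": -0.0023,"dy": 0.116,"dz": 0,"wx": 0,"wy": 0,"wz": 0.333,"gripper": 215},{"dx": -0.0023,"dy": 0.116,"dz": 0,"wx": 0,"wy": 0,"wz": 0.333,"gripper": 215},{"dx": 0,"dy": 0,"dz": 0,"wx": 0,"wy": 0,"wz": 0,"gripper": 215}]'

```text
time: 5.2
tool_pos: [0.5293, 0.0034, 0.1866]
ee_rot: [3.141, -0.0, -3.073]
wrist_force: [4.6, -0.9, -8.1]
width: 0.0211
finger_force: 30.0
```

Call:
carry_out --deltas '[{"dx": -0.02,"dy": 0.116,"dz": 0,"wx": 0,"wy": 0,"wz": 0.333,"gripper": 215},{"dx": -0.0023,"dy": 0.116,"dz": 0,"wx": 0,"wy": 0,"wz": 0.333,"gripper": 215},{"dx": -0.0023,"dy": 0.116,"dz": 0,"wx": 0,"wy": 0,"wz": 0.333,"gripper": 215},{"dx": -0.0023,"dy": 0.116,"dz": 0,"wx": 0,"wy": 0,"wz": 0.333,"gripper": 215},{"dx": -0.0023,"dy": 0.116,"dz": 0,"wx": 0,"wy": 0,"wz": 0.333,"gripper": 215},{"dx": -0.0023,"dy": 0.116,"dz": 0,"wx": 0,"wy": 0,"wz": 0.333,"gripper": 215},{"dx": 0,"dy": 0,"dz": 0,"wx": 0,"wy": 0,"wz": 0,"gripper": 215}]'

```text
time: 5.78
tool_pos: [0.5301, 0.0172, 0.1865]
ee_rot: [-3.141, -0.001, 2.972]
wrist_force: [2.3, -1.5, -8.2]
width: 0.0212
finger_force: 30.0
```

Call:
carry_out --deltas '[{"dx": -0.0023,"dy": 0.116,"dz": 0,"wx": 0,"wy": 0,"wz": 0.333,"gripper": 215},{"dx": -0.0023,"dy": 0.116,"dz": 0,"wx": 0,"wy": 0,"wz": 0.333,"gripper": 215},{"dx": -0.0023,"dy": 0.116,"dz": 0,"wx": 0,"wy": 0,"wz": 0.333,"gripper": 215},{"dx": -0.0023,"dy": 0.116,"dz": 0,"wx": 0,"wy": 0,"wz": 0.333,"gripper": 215},{"dx": -0.0023,"dy": 0.116,"dz": 0,"wx": 0,"wy": 0,"wz": 0.333,"gripper": 215},{"dx": -0.0023,"dy": 0.116,"dz": 0,"wx": 0,"wy": 0,"wz": 0.333,"gripper": 215},{"dx": 0,"dy": 0,"dz": 0,"wx": 0,"wy": 0,"wz": 0,"gripper": 215}]'

```text
time: 6.37
tool_pos: [0.534, 0.0304, 0.1865]
ee_rot: [-3.141, -0.001, 2.733]
wrist_force: [2.9, -1.4, -7.6]
width: 0.0219
finger_force: 30.0
```

```bash
python3 - <<'E'
from h import *
a=eyes.snapshot("top")[165:255,230:330,::-1];b=eyes.snapshot("side")[180:255,225:325,::-1]
cv2.imwrite("pics/c3.png",np.hstack([cv2.resize(i,(400,360),interpolation=cv2.INTER_CUBIC) for i in (a,)]+[cv2.resize(b,(400,300),interpolation=cv2.INTER_CUBIC)[:300]] if 0 else [cv2.resize(b,(800,600),interpolation=cv2.INTER_CUBIC)]))
cv2.imwrite("pics/t3.png",a)
E
```

```text
(no output)
```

View pics/c3.png

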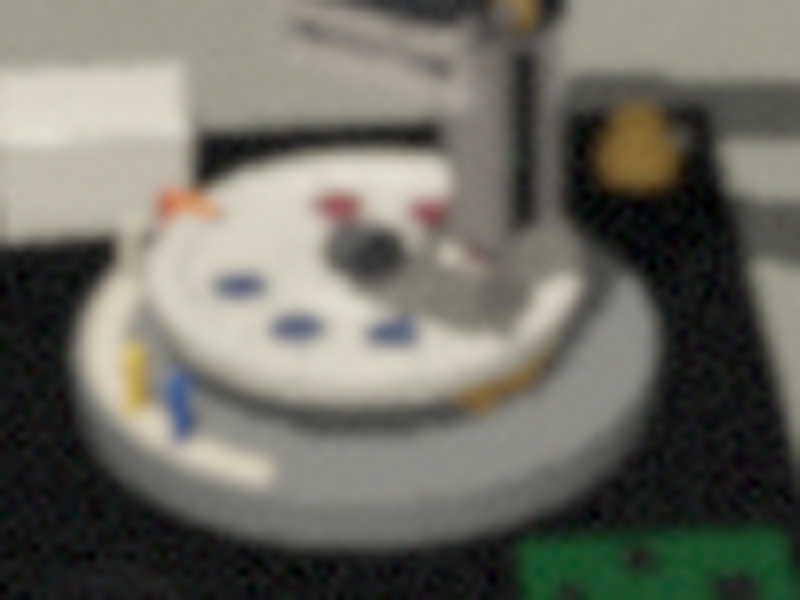

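The side crop shows the orange pointer at (185,203), just short of the red stud's top at (165,207), as planned. Next I'll ease the plunger onto the ring, loosen the fingers so that only the spring presses, and feel along.

Call:
carry_out --deltas '[{"dx": 0,"dy": 0,"dz": 0.04,"wx": 0,"wy": 0,"wz": 0,"gripper": 215},{"dx": 0,"dy": 0,"dz": 0.035,"wx": 0,"wy": 0,"wz": 0,"gripper": 215},{"dx": 0,"dy": 0,"dz": 0,"wx": 0,"wy": 0,"wz": 0,"gripper": 215}]'

```text
time: 6.72
tool_pos: [0.534, 0.0304, 0.185]
ee_rot: [-3.141, -0.001, 2.732]
wrist_force: [2.2, -0.5, -8.4]
width: 0.0212
finger_force: 30.0
```

Call:
carry_out --deltas '[{"dx": 0,"dy": 0,"dz": 0,"wx": 0,"wy": 0,"wz": 0,"gripper": 192},{"dx": 0,"dy": 0,"dz": 0,"wx": 0,"wy": 0,"wz": 0,"gripper": 192},{"dx": 0,"dy": 0,"dz": 0,"wx": 0,"wy": 0,"wz": 0,"gripper": 192},{"dx": 0,"dy": 0,"dz": 0,"wx": 0,"wy": 0,"wz": 0,"gripper": 192}]'

```text
time: 7.05
tool_pos: [0.5348, 0.0305, 0.1868]
ee_rot: [3.141, 0.002, 2.732]
wrist_force: [0.5, -0.2, 0.3]
width: 0.0232
finger_force: 0.0
```

Call:
carry_out --deltas '[{"dx": 0,"dy": 0,"dz": 0.25,"wx": 0,"wy": 0,"wz": 0,"gripper": 192},{"dx": 0,"dy": 0.025,"dz": 0,"wx": 0,"wy": 0,"wz": 0.072,"gripper": 192},{"dx": 0,"dy": 0.025,"dz": 0,"wx": 0,"wy": 0,"wz": 0.072,"gripper": 192},{"dx": 0,"dy": 0.025,"dz": 0,"wx": 0,"wy": 0,"wz": 0.072,"gripper": 192},{"dx": 0,"dy": 0.025,"dz": 0,"wx": 0,"wy": 0,"wz": 0.072,"gripper": 192},{"dx": 0,"dy": 0,"dz": 0,"wx": 0,"wy": 0,"wz": 0,"gripper": 192}]'

```text
time: 7.55
tool_pos: [0.5348, 0.0314, 0.18]
ee_rot: [-3.139, -0.001, 2.696]
wrist_force: [-2.3, -5.2, -0.2]
width: 0.0232
finger_force: 2.5
```

Call:
carry_out --deltas '[{"dx": 0,"dy": 0.025,"dz": 0,"wx": 0,"wy": 0,"wz": 0.072,"gripper": 192},{"dx": 0,"dy": 0.025,"dz": 0,"wx": 0,"wy": 0,"wz": 0.072,"gripper": 192},{"dx": 0,"dy": 0.025,"dz": 0,"wx": 0,"wy": 0,"wz": 0.072,"gripper": 192},{"dx": 0,"dy": 0,"dz": 0,"wx": 0,"wy": 0,"wz": 0,"gripper": 192}]'

```text
time: 7.88
tool_pos: [0.5357, 0.0337, 0.1801]
ee_rot: [-3.142, -0.001, 2.67]
wrist_force: [-1.9, -3.4, -2.7]
width: 0.0233
finger_force: 1.9
```

Call:
carry_out --deltas '[{"dx": 0,"dy": 0.025,"dz": 0,"wx": 0,"wy": 0,"wz": 0.072,"gripper": 192},{"dx": 0,"dy": 0.025,"dz": 0,"wx": 0,"wy": 0,"wz": 0.072,"gripper": 192},{"dx": 0,"dy": 0.025,"dz": 0,"wx": 0,"wy": 0,"wz": 0.072,"gripper": 192},{"dx": 0,"dy": 0,"dz": 0,"wx": 0,"wy": 0,"wz": 0,"gripper": 192}]'

```text
time: 8.22
tool_pos: [0.5364, 0.0352, 0.1801]
ee_rot: [3.141, -0.001, 2.645]
wrist_force: [-1.4, -2.6, -2.6]
width: 0.0237
finger_force: 1.5
```

Call:
carry_out --deltas '[{"dx": 0,"dy": 0.025,"dz": 0,"wx": 0,"wy": 0,"wz": 0.072,"gripper": 192},{"dx": 0,"dy": 0.025,"dz": 0,"wx": 0,"wy": 0,"wz": 0.072,"gripper": 192},{"dx": 0,"dy": 0,"dz": 0,"wx": 0,"wy": 0,"wz": 0,"gripper": 192}]'

```text
time: 8.47
tool_pos: [0.5369, 0.036, 0.1802]
ee_rot: [3.141, -0.001, 2.627]
wrist_force: [-1.7, -2.1, -2.2]
width: 0.0231
finger_force: 1.5
```

Call:
carry_out --deltas '[{"dx": 0,"dy": 0.025,"dz": 0,"wx": 0,"wy": 0,"wz": 0.072,"gripper": 192},{"dx": 0,"dy": 0.025,"dz": 0,"wx": 0,"wy": 0,"wz": 0.072,"gripper": 192},{"dx": 0,"dy": 0,"dz": 0,"wx": 0,"wy": 0,"wz": 0,"gripper": 192}]'

```text
time: 8.72
tool_pos: [0.5374, 0.0368, 0.1803]
ee_rot: [3.141, -0.0, 2.61]
wrist_force: [-2.6, -2.6, -2.7]
width: 0.0233
finger_force: 1.6
```

Call:
carry_out --deltas '[{"dx": 0,"dy": 0.025,"dz": 0,"wx": 0,"wy": 0,"wz": 0.072,"gripper": 192},{"dx": 0,"dy": 0.025,"dz": 0,"wx": 0,"wy": 0,"wz": 0.072,"gripper": 192},{"dx": 0,"dy": 0,"dz": 0,"wx": 0,"wy": 0,"wz": 0,"gripper": 192}]'

```text
time: 8.97
tool_pos: [0.538, 0.0377, 0.1804]
ee_rot: [3.141, -0.0, 2.593]
wrist_force: [-1.8, -2.2, -2.7]
width: 0.0234
finger_force: 1.5
```

Call:
carry_out --deltas '[{"dx": 0,"dy": 0.025,"dz": 0,"wx": 0,"wy": 0,"wz": 0.072,"gripper": 192},{"dx": 0,"dy": 0.025,"dz": 0,"wx": 0,"wy": 0,"wz": 0.072,"gripper": 192},{"dx": 0,"dy": 0,"dz": 0,"wx": 0,"wy": 0,"wz": 0,"gripper": 192}]'

```text
time: 9.22
tool_pos: [0.5387, 0.0386, 0.1805]
ee_rot: [3.141, 0.0, 2.576]
wrist_force: [-1.9, -2.5, -1.2]
width: 0.0235
finger_force: 1.3
```

Call:
carry_out --deltas '[{"dx": 0,"dy": 0.025,"dz": 0,"wx": 0,"wy": 0,"wz": 0.072,"gripper": 192},{"dx": 0,"dy": 0.025,"dz": 0,"wx": 0,"wy": 0,"wz": 0.072,"gripper": 192},{"dx": 0,"dy": 0,"dz": 0,"wx": 0,"wy": 0,"wz": 0,"gripper": 192}]'

```text
time: 9.47
tool_pos: [0.5397, 0.0397, 0.181]
ee_rot: [3.139, 0.001, 2.558]
wrist_force: [-1.1, -1.0, -0.5]
width: 0.0232
finger_force: 0.5
```

Call:
carry_out --deltas '[{"dx": 0,"dy": 0.025,"dz": 0,"wx": 0,"wy": 0,"wz": 0.072,"gripper": 192},{"dx": 0,"dy": 0.025,"dz": 0,"wx": 0,"wy": 0,"wz": 0.072,"gripper": 192},{"dx": 0,"dy": 0,"dz": 0,"wx": 0,"wy": 0,"wz": 0,"gripper": 192}]'

```text
time: 9.72
tool_pos: [0.5402, 0.0404, 0.1811]
ee_rot: [3.14, 0.001, 2.541]
wrist_force: [0.1, 0.2, 0.5]
width: 0.0229
finger_force: 0.2
```

```bash
python3 - <<'E'
from h import *
b=eyes.snapshot("side")[180:255,225:325,::-1]
cv2.imwrite("pics/c4.png",cv2.resize(b,(800,600),interpolation=cv2.INTER_CUBIC))
E
```

```text
(no output)
```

View pics/c4.png

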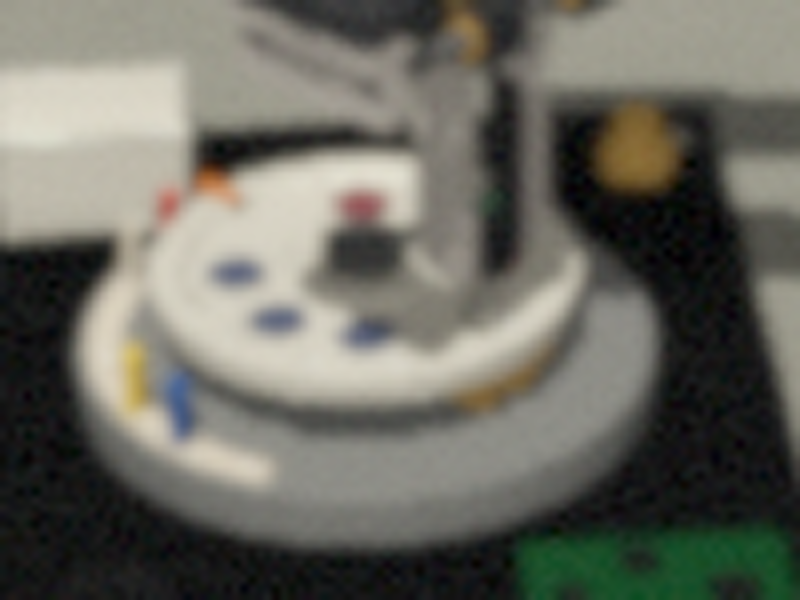

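Call:
carry_out --deltas '[{"dx": 0,"dy": 0.025,"dz": 0,"wx": 0,"wy": 0,"wz": 0.072,"gripper": 192},{"dx": 0,"dy": 0.025,"dz": 0,"wx": 0,"wy": 0,"wz": 0.072,"gripper": 192},{"dx": 0,"dy": 0,"dz": 0,"wx": 0,"wy": 0,"wz": 0,"gripper": 192}]'

```text
time: 10.02
tool_pos: [0.5405, 0.0408, 0.1808]
ee_rot: [3.141, 0.001, 2.524]
wrist_force: [-1.3, -1.2, 0.3]
width: 0.0232
finger_force: 0.6
```

The side crop shows the pointer at (213,187), just past the red stud at (168,205). A green patch of knob top is visible between the fingers at (490,200). I'll compare that patch with the projected heights.

```bash
python3 - <<'E'
from h import *
c=eyes.get_calibration("side");f=210/np.tan(np.radians(c['fovy']/2))
def pr(X):
    p=c['R']@np.array(X)+c['t'];return ((c['cx']+f*p[0]/p[2]-225)*8,(c['cy']+f*p[1]/p[2]-180)*8)
for z in(.108,.118): print(z,pr([.540,.040,z]), 'start view ca px',[k*6/8 for k in pr([.53,-.006,z])])
print(pr([.5862,.0078,.071]))
E
```

```text
0.108 (np.float64(478.92093233701235), np.float64(200.59361420618188)) start view ca px [np.float64(392.7701859723285), np.float64(102.56619308466338)]
0.118 (np.float64(478.68420681715315), np.float64(175.62063074572893)) start view ca px [np.float64(392.72226790795696), np.float64(84.16436479503125)]
(np.float64(363.9000768318115), np.float64(236.21658939237295))
```

Call:
carry_out --deltas '[{"dx": 0,"dy": 0.025,"dz": 0,"wx": 0,"wy": 0,"wz": 0.072,"gripper": 192},{"dx": 0,"dy": 0.025,"dz": 0,"wx": 0,"wy": 0,"wz": 0.072,"gripper": 192},{"dx": 0,"dy": 0,"dz": 0,"wx": 0,"wy": 0,"wz": 0,"gripper": 192}]'

```text
time: 10.27
tool_pos: [0.5408, 0.041, 0.1807]
ee_rot: [-3.14, 0.001, 2.506]
wrist_force: [-1.9, -3.7, 3.8]
width: 0.0232
finger_force: 2.1
```

The green patch fits the home height (row 200, against 176 if raised), and the wheel now resists further swing, so the plunger has dropped. I'll back off the side load, open the fingers and rise.

Call:
carry_out --deltas '[{"dx": 0,"dy": -0.05,"dz": 0,"wx": 0,"wy": 0,"wz": 0,"gripper": 192},{"dx": 0,"dy": -0.04,"dz": 0,"wx": 0,"wy": 0,"wz": 0,"gripper": 188},{"dx": 0,"dy": 0,"dz": 0,"wx": 0,"wy": 0,"wz": 0,"gripper": 150},{"dx": 0,"dy": 0,"dz": 0,"wx": 0,"wy": 0,"wz": 0,"gripper": 130},{"dx": 0,"dy": 0,"dz": 0,"wx": 0,"wy": 0,"wz": 0,"gripper": 130},{"dx": 0,"dy": 0,"dz": 0,"wx": 0,"wy": 0,"wz": 0,"gripper": 130},{"dx": 0,"dy": 0,"dz": -0.4,"wx": 0,"wy": 0,"wz": 0,"gripper": 130},{"dx": 0,"dy": 0,"dz": -0.8,"wx": 0,"wy": 0,"wz": 0,"gripper": 130},{"dx": 0,"dy": 0,"dz": -0.8,"wx": 0,"wy": 0,"wz": 0,"gripper": 130},{"dx": 0,"dy": 0,"dz": -0.8,"wx": 0,"wy": 0,"wz": 0,"gripper": 130},{"dx": 0,"dy": 0,"dz": -0.8,"wx": 0,"wy": 0,"wz": 0,"gripper": 130},{"dx": 0,"dy": 0,"dz": -0.8,"wx": 0,"wy": 0,"wz": 0,"gripper": 130},{"dx": 0,"dy": 0,"dz": -0.8,"wx": 0,"wy": 0,"wz": 0,"gripper": 130},{"dx": 0,"dy": 0,"dz": 0,"wx": 0,"wy": 0,"wz": 0,"gripper": 130}]'

```text
time: 11.43
tool_pos: [0.541, 0.0403, 0.2891]
ee_rot: [3.137, 0.006, 2.507]
wrist_force: [0.9, -0.9, 1.2]
width: 0.0459
finger_force: 0.0
```

```bash
python3 - <<'E'
from h import *
b=eyes.snapshot("side")[180:255,225:325,::-1]
cv2.imwrite("pics/c5.png",cv2.resize(b,(800,600),interpolation=cv2.INTER_CUBIC))
E
```

```text
(no output)
```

View pics/c5.png

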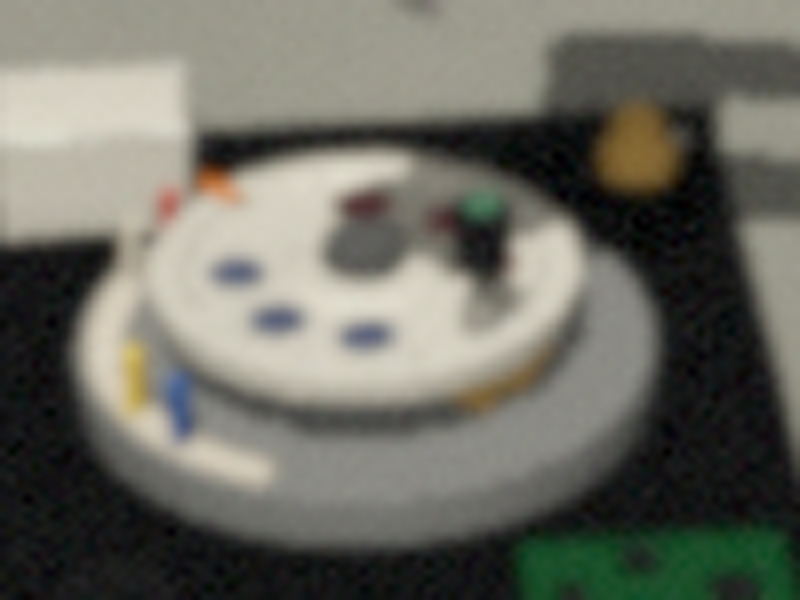

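The green knob top sits at (482,207). That matches the home height (row about 200, against 176 if resting on the ring). The pointer at (218,185) is beside the red stud, and the gripper is clear.

```bash
python3 -c "
from bench import robot
print(robot.close_job())"
```

```text
the job is handed in; nothing more can be done
None
```

The wheel is at the red stud's notch, the plunger looks fully home in the last side picture, the knob is released and the arm is clear; I handed the job in at about 11.5 s, and no verdict came back.

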